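# Unbar the slide carrier and hang the orange rack to dry

## Task

First lift the retaining bar out of its two brackets on the slide carrier and lay it gently and flat, wholly on the black mat. Turn the drying tree so that its free yellow arm points out over the middle of the drip tray, and hang the orange slide rack by its bail on that arm, keeping the rack upright so that no slide falls out. Leave the blue and green racks in their pockets and do not disturb the other things on the bench.

Things in the scene. Friction and masses are not known exactly. Their poses are not given: they have to be found in the camera images.
- carrier: fixed grey carrier, 110 (x) x 240 (y) x 24 mm; three pockets in a row along y (centres y = -58, 0, +58 mm, floor 8 mm up, walls 16 mm above it, 2 to 4 mm clearance round a rack). At y = -108 and +108 mm a steel bracket 10 mm thick with a notch open at the top: 20 mm wide in x, floor 124 mm up, prongs to 146 mm. Origin: centre of its underside.
- bar: loose retaining bar lying level in the two brackets, 2 mm above the racks' grips: aluminium strip 16 (x) x 256 (y) x 10 (z) mm, about 0.16 kg, with a red grip block in the middle, 16 (x) x 50 (y) mm, from 10 to 38 mm above the bar's underside. Origin: centre of its underside; y along the bar.
- bar_end_a (a point): middle of the bar's +y end, on its underside (128 mm from the bar's origin)
- bar_end_b (a point): middle of the bar's -y end, on its underside
- mat: flat black mat fixed to the bench, 320 (its x) x 110 (its y) x 4 mm thick, where the bar is laid. Origin: centre of its underside.
- orange_rack: loose orange rack of glass slides, about 0.12 kg, 114 mm tall, upright in any one of the three pockets, x and y as the carrier's: tray 82 (x) x 40 (y) mm, slides up to 30 mm, a bail (strap) arching over them, see point orange_bail, and on the bail's peak a grip block 24 (x) x 14 (y) mm from 84 to 114 mm. Origin: centre of its underside; z up.
- orange_bail (a point): peak of the underside of the orange rack's bail, 80 mm above the rack's origin, axes as the rack's. The strap is 22 mm wide (y) and 4 mm thick, its underside 80 mm up at the peak, 70 mm at the legs at x = -39 and +39 mm; the open window below it, down to the slides at 30 mm, is passed through along y.
- blue_rack: loose blue rack of the same shape in another pocket of the carrier; it stays there
- green_rack: loose green rack of the same shape in another pocket of the carrier; it stays there
- dryer: fixed foot of the drying tree: dark disc 130 mm across and 12 mm high; a white drip tray 85 (x) x 120 (y) x 20 mm is fixed to its -x side, centre 108 mm from the axis. Origin: on the tree's turning axis, at the bench surface. Its -x side points roughly to the robot. Two steel arms carry a white and a grey rack.
- tree (a joint): turn of the tree on its foot, rad: 0 when the free yellow arm points over the middle of the drip tray, growing counter-clockwise from above; range -3 to 3, starts at 0.6 to 1.3, friction 0.08 N m keeps it where it is left. Three level arms 120 degrees apart: yellow free, two of steel with fixed racks that reach 95 mm from the axis and 168 mm high.
- free_arm (a point): point on top of the free yellow arm, in the middle of its length, 65 mm from the turning axis and 134 mm above the bench. Axes turn with the tree: -x points outward along the arm, z up. The arm is a round rod 8 mm thick that runs from the post to 100 mm from the axis, where a tip turns up 13 mm above the arm's top.
- tree_knob (a point): top centre of the black bar knob on the tree's axis, 180 mm above the bench: 44 (x) x 14 (y) x 32 mm high; it turns with the tree. x along the knob and in line with the free arm (-x outward). The hub below it is 28 mm across.
- oil_bottle: bystander: small amber bottle, 32 mm across, 65 mm high. Origin: centre of its underside (so for all bystanders).
- slide_box: bystander: closed blue box 82 x 98 x 35 mm
- pen_mug: bystander: white mug 72 mm across, 90 mm high
- dish: bystander: pale translucent round dish 90 mm across, 15 mm high
- reagent_jar: bystander: glass jar 60 mm across, 85 mm high
There are look-alikes about, which are no part of the job. Of the things that look like the green_rack, the middle-sized one is meant.

How it is judged:
By the outcome, as a careful person would: the job done as asked, in the order asked, and still so for the second after the job is handed in, with the robot touching nothing.
It also fails if it takes over 72 s, if anything falls off the work surface, if the arm or the gripper's body presses on something with over 40 N, if the wrist force passes 120 N, or if a joint passes its speed limit or range.

## Robot

A 6-joint arm with a two-finger parallel gripper is mounted at the origin on the work surface. World frame = base frame: x ahead of the robot, y to its left, z up, the work surface at z = 0. Lengths are in m, angles in rad, forces in N, time in s.
With the tool pointing down it reaches from about 0.375 to 0.9 m from the base axis. Payload 3.1 kg.
Tool frame: the origin (TCP) lies midway between the tips of the shut fingers; the grasp point (between the pads) lies 19 mm behind it; x points along the fingers, y is the direction in which the jaws open and shut, and the axes are right-handed (so a half turn about x gives the same grasp; the last joint's range is limited). The gripper opens to 87 mm and grips with 3 to 60 N. Pads are 19 mm wide; open, the fingers measure 117 mm over their backs; the gripper's body (75 mm by 190 mm) begins 51 mm behind the grasp point.
Start: joints at [-1.361, 0.527, 1.433, -0, 1.181, -0.178], TCP at [0.237, -0.578, 0.223] pointing down, gripper open.
Joint ranges: [-3.08, 3.08], [-0.75, 2.2], [0.22, 2.44], [-1.43, 4.57], [0, 2.65], [-2.85, 2.85]. Speed limits (rad/s): [2.79, 2.79, 3.14, 3.14, 3.14, 3.14].

## Interface

Orientations are given as a unit quaternion [x, y, z, w].
In Python, from rig import get_obs, imaging, robot gives the robot as it stands.
- The arm moves only by the shell command python3 -m inch 'ROWS' [FORCE]. ROWS is JSON, a list of rows, each a list of 3 entries, a list of its own where there are three numbers: the finger opening in mm, from 0 to 87, then the shift along the tool's x, y, z in mm, then the turn, a rotation vector about the tool's x, y, z in degrees. In form: [[grip, [dx, dy, dz], [wx, wy, wz]], ...]. A call has 1 to 12 rows; each row shifts and turns the pose as measured when the row begins, along the tool's axes as they then stand; what a row does not reach is not made up. A row lasts 1/8 s, in which the tool goes at most 62.5 mm and 10.7 degrees, less where a joint would pass 70% of its speed; a pose out of reach is approached as far as the arm can. A call with a gripper value outside its range is refused whole. The fingers move at their own pace and stop on an object; FORCE is the grip in N (left out, the last holds). Time passes only in rows, so rows that do not move let the fingers close. It gives the time, the measured TCP pose, the force and the opening at its end, in the units of the state.
- get_obs(): the state, without advancing time (a new reading comes with each control period).
- imaging.camera(name): name is "scene" or "top"; returns the picture (480x640x3 uint8, red, green, blue); there is no depth.
- imaging.camera_params(name): a dict with "camera_matrix" (3x3 intrinsics, pixels), "k1" (the pictures are not rectified: a ray, as slopes to the right and down, at radius r is drawn at 1 + k1 r^2 times it, then the intrinsics apply), "xyz" and "rotation" of the camera in the world. Camera axes: x right, y down, z forward; pixel columns grow to the right and rows downward; lengths in m; the calibration is good to about 2 mm. A picture is of the moment at which its call begins. camera_params takes no time and is no camera call.
- robot.hand_in(): hands the job in, once; it reports no verdict.
Trained networks look in the newest picture that a camera, given by its name, has taken for a name from the list of things; names that differ only in an ending like _2 or _b are one class to them, and where a whole thing is asked for, a point or a joint stands for the part that bears it (a point fixed in the world has none). Each returns a list of dicts, best first, with "confidence" (0 to 1); they miss things now and then, are a little off and sometimes report something else, mostly with a low value. They report only what shows in the picture. A call takes as long as a camera call. They do not tell look-alikes from the thing itself.
- imaging.cut_out(camera, target): "pixels" (480x640 bool, what is visible of it) and "box" ([centre column, centre row, width, height] in pixels, round what is visible of it).
- imaging.tip_of(camera, target): "pixel" ([column, row] in pixels: a listed point, or the origin of a listed thing).
The state is a dict: "time": time; "q": joint angles; "joint_velocities": joint speeds; "joint_torque": joint torques, N m; "position": TCP position; "tool_rot": TCP orientation; "ft_force": force on the tool from outside, world axes, zero at the start; "moment": the same for the moment, N m; "grip_width": finger opening in m.
Only numpy, scipy, OpenCV 4.12 (cv2) and the standard library are available. Lean on these libraries where they do the work, as an engineer would, in place of code of your own. Each camera call takes 0.05 s, during which the arm holds its last target. There are 200 camera calls.

## Working session

There is one attempt and no reset: what is moved stays moved. The work goes in short steps, Python scripts to look and compute and a shell command to move; the robot and the scene stay as the last step left them, time stands still between calls to the robot, and variables do not carry over. Pictures are saved under pics/ and viewed, about 8 in all and at most 12, crops included, and the job is handed in when it is done.

```bash
ls; mkdir -p pics
cat > h.py <<'E'
import numpy as np, cv2
from rig import get_obs, imaging, robot
from scipy.spatial.transform import Rotation as R
def P(cam):
    p=imaging.camera_params(cam); r=np.array(p["rotation"]); 
    if r.shape!=(3,3): r=R.from_quat(r.ravel()).as_matrix()
    return np.array(p["camera_matrix"]),p["k1"],np.array(p["xyz"]),r
def proj(cam,X):
    K,k,t,r=P(cam); c=(np.atleast_2d(X)-t)@r; s=c[:,:2]/c[:,2:]; s=s*(1+k*(s**2).sum(1,keepdims=True))
    return s@K[:2,:2].T+K[:2,2]
def ray(cam,uv):
    K,k,t,r=P(cam); d=np.linalg.solve(K[:2,:2],np.array(uv,float)-K[:2,2]); s=d.copy()
    for _ in range(20): s=d/(1+k*(s@s))
    v=r@np.array([s[0],s[1],1]); return t,v/np.linalg.norm(v)
def atz(cam,uv,z):
    t,v=ray(cam,uv); return t+v*(z-t[2])/v[2]
def tri(uv1,uv2,c1="scene",c2="top"):
    a,u=ray(c1,uv1); b,w=ray(c2,uv2); s=np.linalg.lstsq(np.c_[u,-w],b-a,rcond=None)[0]
    p,q=a+s[0]*u,b+s[1]*w; return (p+q)/2,np.linalg.norm(p-q)
def snap(cam,name):
    im=imaging.camera(cam); cv2.imwrite(f"pics/{name}.png",im[:,:,::-1]); return im
E
python3 - <<'E'
from h import *
for c in("scene","top"):
    snap(c,c+"0"); print(c,P(c)[2],P(c)[3][:,2].round(2))
for n in ["bar","bar_end_a","bar_end_b","mat","orange_rack","orange_bail","blue_rack","green_rack","dryer","free_arm","tree_knob","carrier","oil_bottle","slide_box","pen_mug","dish","reagent_jar"]:
    for c in("scene","top"):
        print(n,c,[(np.round(d["pixel"]).astype(int).tolist(),round(d["confidence"],2)) for d in imaging.tip_of(c,n)[:4]])
print(get_obs())
E
```

```text
pics
scene [1.44611369 0.27702462 0.72663897] [-0.83 -0.21 -0.52]
top [0.37631184 0.03178364 1.39970897] [ 0.12  0.01 -0.99]
bar scene [([217, 219], 0.84)]
bar top [([432, 256], 0.96)]
bar_end_a scene [([181, 212], 0.9), ([259, 239], 0.69)]
bar_end_a top [([383, 239], 0.76), ([482, 273], 0.71), ([261, 160], 0.3)]
bar_end_b scene [([181, 212], 0.9), ([259, 239], 0.69)]
bar_end_b top [([383, 239], 0.76), ([482, 273], 0.71), ([261, 160], 0.3)]
mat scene [([322, 312], 0.9)]
mat top [([320, 221], 0.96)]
orange_rack scene [([224, 266], 0.56)]
orange_rack top [([428, 260], 0.77)]
orange_bail scene [([218, 235], 0.57)]
orange_bail top [([426, 258], 0.55), ([218, 208], 0.15)]
blue_rack scene [([243, 274], 0.67), ([182, 323], 0.28)]
blue_rack top [([402, 250], 0.85), ([385, 238], 0.63)]
green_rack scene [([161, 245], 0.76), ([201, 258], 0.62), ([245, 229], 0.55)]
green_rack top [([446, 270], 0.97), ([433, 330], 0.84)]
dryer scene [([436, 329], 0.59)]
dryer top [([230, 222], 0.72)]
free_arm scene [([408, 279], 0.94)]
free_arm top [([242, 212], 0.73), ([378, 182], 0.22)]
tree_knob scene []
tree_
[... 563 characters left out ...]
0.9)]
{'time': 1.8, 'q': array([-1.36050133e+00,  5.27519609e-01,  1.43270144e+00,  8.06307181e-06,
        1.18139325e+00, -1.78473213e-01]), 'joint_velocities': array([ 7.81107468e-05, -3.21159206e-04,  1.57438227e-03, -8.02937785e-04,
       -6.48432656e-04,  9.28283684e-04]), 'joint_torque': array([-2.20922630e-03, -4.40011418e+01, -1.76977766e+01,  6.32312545e-02,
        5.06468955e-02, -3.01827743e-05]), 'position': array([ 0.23694574, -0.57832012,  0.22253588]), 'tool_rot': array([ 0.69379244,  0.13659299, -0.69378741,  0.1365776 ]), 'ft_force': array([-0.21598381, -0.52400944,  1.00901342]), 'moment': array([-0.022098  , -0.00632799, -0.03213126]), 'grip_width': 0.08755271413260893}
```

View pictures.

```bash
python3 - <<'E'
import cv2
a=cv2.imread("pics/scene0.png")[170:420,120:560];cv2.imwrite("pics/s1.png",cv2.resize(a,None,fx=1.8,fy=1.8,interpolation=2))
a=cv2.imread("pics/top0.png")[120:370,130:520];cv2.imwrite("pics/t1.png",cv2.resize(a,None,fx=2,fy=2,interpolation=2))
E
python3 - <<'E'
from h import *
for n,a,b in [("bar",(217,219),(432,256)),("a?",(181,212),(482,273)),("b?",(259,239),(383,239)),("mat",(322,312),(320,221)),("or",(224,266),(428,260)),("bail",(218,235),(426,258)),("blue",(243,274),(402,250)),("green",(201,258),(446,270)),("dryer",(436,329),(230,222)),("free",(408,279),(242,212)),("carrier",(222,264),(423,260)),("oil",(233,327),(375,180)),("mug",(387,381),(262,161)),("dish",(185,322),(421,179)),("jar",(523,355),(164,208))]:
    p,e=tri(a,b); print(n,p.round(4),round(e,4))
print("knob",atz("top",(217,208),.18),"box",atz("top",(476,192),0))
E
```

```text
bar [ 0.4771 -0.226   0.138 ] 0.0039
a? [ 0.4339 -0.3495  0.1198] 0.0046
b? [ 0.5201 -0.1083  0.1256] 0.0021
mat [ 0.5834  0.0482 -0.0007] 0.0012
or [ 0.4742 -0.2342  0.0043] 0.0125
bail [ 0.4772 -0.2238  0.0947] 0.0129
blue [ 0.5023 -0.1679  0.0098] 0.0044
green [ 0.4515 -0.2942  0.0025] 0.0117
dryer [ 0.5824  0.293  -0.0025] 0.0032
free [0.5897 0.2329 0.1223] 0.0119
carrier [ 0.4768 -0.2278  0.0118] 0.0052
oil [ 0.6935 -0.1059  0.0168] 0.0109
mug [ 0.7508  0.2112 -0.0031] 0.0096
dish [ 0.6953 -0.2248  0.0077] 0.0047
jar [ 0.6229  0.4743 -0.0032] 0.0046
knob [0.58942569 0.28946308 0.18      ] box [ 0.66194288 -0.38001323  0.        ]
```

View pics/s1.png

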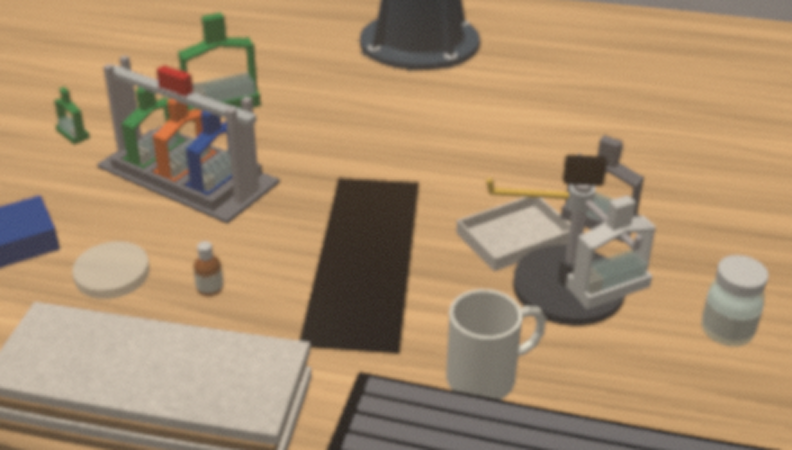

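View pics/t1.png

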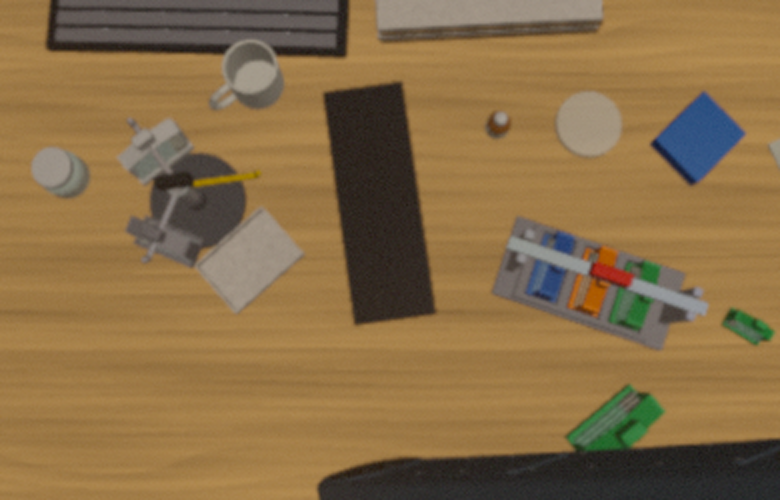

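```bash
cat >> h.py <<'E'
from scipy.optimize import minimize
def box(lx,ly,z0,z1):
    return np.array([[x,y,z] for x in(-lx/2,lx/2) for y in(-ly/2,ly/2) for z in(z0,z1)])
def place(v,p): 
    c,s=np.cos(p[2]),np.sin(p[2]); return np.c_[p[0]+c*v[:,0]-s*v[:,1],p[1]+s*v[:,0]+c*v[:,1],v[:,2]]
def sil(cam,boxes,p):
    m=np.zeros((480*4,640*4),np.uint8)
    for b in boxes: cv2.fillConvexPoly(m,cv2.convexHull(np.round(proj(cam,place(b,p))*4+1.5).astype(np.int32)),1)
    return cv2.resize(m.astype(np.float32),(640,480),interpolation=cv2.INTER_AREA)
def fit(boxes,masks,p0,st=(.01,.01,.08)):
    def cost(p): return sum(np.abs(cv2.GaussianBlur(sil(c,boxes,p)-m.astype(np.float32),(0,0),1)).sum()/m.sum() for c,m in masks.items())
    p=np.array(p0,float)
    for f in(1,.4):
        S=np.vstack([p]+[p+f*np.array(st)*e for e in np.eye(3)]); r=minimize(cost,p,method="Nelder-Mead",options=dict(initial_simplex=S,xatol=1e-4,fatol=1e-4)); p=r.x
    return p,r.fun
def cut(cam,n,near):
    L=imaging.cut_out(cam,n); 
    L=[d for d in L if np.hypot(d["box"][0]-near[0],d["box"][1]-near[1])<25]; return L[0]["pixels"] if L else None
E
python3 - <<'E'
from h import *
top=imaging.camera("top"); sc=imaging.camera("scene")
M={"top":cut("top","bar",(432,256)),"scene":cut("scene","bar",(217,219))}
B=[box(.016,.256,.124,.134),box(.016,.05,.134,.162)]
for k in (M,{"top":M["top"]},{"scene":M["scene"]}): print("bar",fit(B,k,(.477,-.228,np.radians(-19.6))))
M={"top":cut("top","mat",(320,221)),"scene":cut("scene","mat",(322,312))}
for k in (M,{"top":M["top"]},{"scene":M["scene"]}): print("mat",fit([box(.32,.11,0,.004)],k,(.583,.048,.14)))
# yellow
for c,im in(("top",top),("scene",sc)):
    h=cv2.cvtColor(im,cv2.COLOR_RGB2HSV); m=cv2.inRange(h,(18,150,60),(32,255,255))
    n,l,s,cc=cv2.connectedComponentsWithStats(m); i=1+np.argmax(s[1:,4]); ys,xs=np.where(l==i); print(c,s[1:].tolist()[:5])
    pts=np.c_[xs,ys].astype(np.float32); d=cv2.fitLine(pts,cv2.DIST_HUBER,0,.01,.01).ravel(); o=d[2:]; t=(pts-o)@d[:2]
    a,b=o+d[:2]*t.min(),o+d[:2]*t.max(); A,Bq=atz(c,a,.130),atz(c,b,.130); print(a,b,A.round(4),Bq.round(4),np.degrees(np.arctan2(*(Bq-A)[1::-1])))
# tray + knob corners from view
q=[(263,208),(302,253),(238,311),(196,262)]
q=[atz("top",(x/2+130,y/2+120),.02)[:2] for x,y in q]; print("tray",np.round(q,4),np.mean(q,0))
s=[(458,228),(492,266),(573,236),(540,200)]
s=[atz("scene",(x/1.8+120,y/1.8+170),.02)[:2] for x,y in s]; print("tray",np.round(s,4),np.mean(s,0))
g=get_obs(); print(R.from_quat(g["tool_rot"]).as_matrix().round(4))
for n in("dryer","tree_knob"):
  for d in imaging.cut_out("top",n)[:2]: print(n,d["box"],d["confidence"])
E
```

```text
bar (array([ 0.47335827, -0.22919454, -0.33680123]), np.float64(0.24749867371385562))
bar (array([ 0.4735096 , -0.22887024, -0.33803631]), np.float64(0.06804864671495225))
bar (array([ 0.47329851, -0.22938985, -0.33143509]), np.float64(0.17537648851985596))
mat (array([0.58473661, 0.0505451 , 0.13362791]), np.float64(0.06421987912309698))
mat (array([0.58633893, 0.05009935, 0.13862914]), np.float64(0.031382092166340456))
mat (array([0.58383322, 0.05074921, 0.13416418]), np.float64(0.026965913613701875))
top [[435, 95, 1, 1, 1], [441, 95, 1, 1, 1], [457, 95, 1, 1, 1], [463, 95, 1, 1, 1], [492, 95, 1, 1, 1]]
[225.93869 211.57127] [260.23825 206.66595] [0.589  0.2775 0.13  ] [0.6006 0.1927 0.13  ] -82.24979951994519
scene [[395, 275, 3, 2, 3], [399, 276, 11, 2, 16], [414, 277, 9, 1, 9], [424, 277, 2, 2, 3], [427, 277, 7, 2, 9]]
[399.01453 275.84186] [409.0219  276.76147] [0.5959 0.2093 0.13  ] [0.5946 0.2289 0.13  ] 93.80463336882721
tray [[0.5733 0.2027]
 [0.5131 0.1505]
 [0.4368 0.2346]
 [0.5017 0.2913]] [0.50621145 0.21977949]
tray [[0.5302 0.1542]
 [0.5925 0.2045]
 [0.5149 0.2926]
 [0.4492 0.2465]] [0.52167933 0.22445439]
[[ 0.      0.3791 -0.9254]
 [-0.     -0.9254 -0.3791]
 [-1.      0.      0.    ]]
dryer [234.6, 227.2, 94.8, 97.7] 0.63
dryer [424.7, 260.9, 27.4, 37.8] 0.53
tree_knob [225.0, 218.2, 70.4, 75.5] 0.95
```

```bash
cat > rel.py <<'E'
# rel.py x y z yaw_deg(tool y): prints turn about tool x and shift in tool axes (now, and after the turn)
import sys; from h import *
x,y,z,yaw=map(float,sys.argv[1:5]); g=get_obs(); T=R.from_quat(g["tool_rot"]).as_matrix()
a=np.radians(yaw); G=np.c_[[0,0,-1],[np.cos(a),np.sin(a),0],[np.sin(a),-np.cos(a),0]]
if np.linalg.det(G)<0: G[:,2]*=-1
d=(np.array([x,y,z])-g["position"])*1000
print("rotvec deg",np.degrees(R.from_matrix(T.T@G).as_rotvec()).round(2),"shift now",(T.T@d).round(1),"after turn",(G.T@d).round(1),"world",d.round(1))
print("t",g["time"].__round__(2),"F",g["ft_force"].round(2),"w",round(g["grip_width"]*1000,1),"q",g["q"].round(2))
E
python3 -m inch '[[60,[0,-29,-44],[0,0,0]],[60,[0,-29,-44],[0,0,0]],[60,[0,-29,-44],[0,0,0]],[60,[0,-29,-44],[0,0,0]],[60,[0,-29,-44],[0,0,0]],[60,[0,-29,-44],[0,0,0]],[60,[0,-29,-44],[0,0,0]],[60,[0,-29,-44],[-10,0,0]],[60,[0,0,0],[-10,0,0]],[60,[0,0,0],[-10,0,0]],[60,[0,0,0],[-10,0,0]],[60,[0,0,0],[-8,0,0]]]' 40
python3 rel.py .4735 -.229 .136 -19.3
```

```text
time: 3.7
position: [0.4842, -0.2217, 0.2232]
tool_rot: [0.573, 0.412, -0.572, 0.418]
ft_force: [0.9, 1.1, -0.1]
grip_width: 0.0603
rotvec deg [ 1.15  0.26 -0.43] shift now [87.2 -8.6  9.9] after turn [87.2 -7.7 10.5] world [-10.7  -7.3 -87.2]
t 3.7 F [ 0.89  1.07 -0.1 ] w 60.3 q [-0.64  0.4   1.67 -0.    1.06 -0.32]
```

```bash
python3 -m inch '[[45,[0,-8,10],[1.2,0.3,-0.4]],[45,[30,0,0],[0,0,0]],[45,[30,0,0],[0,0,0]],[45,[20,0,0],[0,0,0]],[45,[7,0,0],[0,0,0]],[45,[0,0,0],[0,0,0]]]'
python3 rel.py .4735 -.229 .136 -19.3
python3 - <<'E'
from h import *
a=snap("scene","s2")[190:310,160:320]; cv2.imwrite("pics/s2c.png",cv2.resize(a,None,fx=4,fy=4)[:,:,::-1])
E
```

```text
time: 4.45
position: [0.4719, -0.2326, 0.1357]
tool_rot: [0.581, 0.402, -0.58, 0.405]
ft_force: [-0.0, -0.6, -0.4]
grip_width: 0.0454
rotvec deg [-1.11  0.06 -0.17] shift now [-0.3  0.3 -3.9] after turn [-0.3  0.3 -3.9] world [1.6 3.6 0.3]
t 4.45 F [-0.   -0.55 -0.35] w 45.4 q [-0.67  0.52  1.77 -0.    0.85 -0.31]
```

View pics/s2c.png

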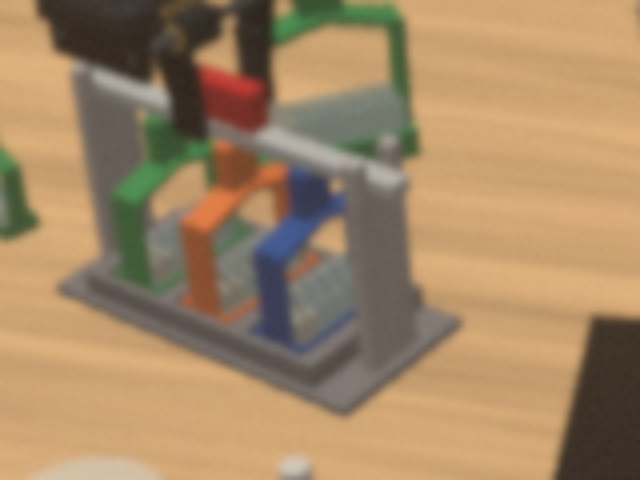

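Run:
```python
from h import *
f=lambda X:((proj("scene",X)-[160,190])*4).round(0).tolist()
p=(.4735,-.229,-.337)
print("block",f(place(box(.016,.05,.134,.162),p)))
print("bar ends",f(place(np.array([[0,.128,.134],[0,-.128,.134]]),p)))
g=get_obs(); T=R.from_quat(g["tool_rot"]).as_matrix()
print("fing tips",f([g["position"]+T@[0,s*.0227,0] for s in(-1,1)]))
```

```text
block [[208.0, 102.0], [203.0, 60.0], [271.0, 125.0], [266.0, 82.0], [190.0, 114.0], [184.0, 71.0], [252.0, 136.0], [247.0, 93.0]]
bar ends [[400.0, 179.0], [79.0, 65.0]]
fing tips [[252.0, 99.0], [197.0, 130.0]]
```

```bash
python3 -m inch '[[45,[0,0,-4],[-1.1,0,0]],[10,[0,0,0],[0,0,0]],[10,[0,0,0],[0,0,0]],[10,[0,0,0],[0,0,0]],[10,[0,0,0],[0,0,0]],[10,[0,0,0],[0,0,0]]]' 40
python3 rel.py .4735 -.229 .136 -19.3
```

```text
time: 5.25
position: [0.4743, -0.2292, 0.1384]
tool_rot: [0.577, 0.407, -0.576, 0.412]
ft_force: [0.3, 0.5, 0.5]
grip_width: 0.0159
rotvec deg [ 0.08  0.16 -0.4 ] shift now [ 2.4 -0.8  0.1] after turn [ 2.4 -0.8  0.1] world [-0.8  0.2 -2.4]
t 5.25 F [0.29 0.48 0.45] w 15.9 q [-0.66  0.52  1.77 -0.    0.85 -0.33]
```

```bash
python3 -m inch '[[10,[-4,0,0],[0,0,0]],[10,[-8,0,0],[0,0,0]],[10,[-20,0,0],[0,0,0]],[10,[-25,0,0],[0,0,0]],[10,[-20,0,0],[0,0,0]],[10,[0,0,0],[0,0,0]]]'
python3 rel.py .585 .0503 .21 -82.24
```

```text
time: 6.0
position: [0.4739, -0.2287, 0.2183]
tool_rot: [0.577, 0.407, -0.576, 0.412]
ft_force: [-0.5, -0.8, -2.5]
grip_width: 0.0154
rotvec deg [62.98 -0.11 -0.43] shift now [   7.8   12.8 -300.1] after turn [   8.3 -261.5 -147.7] world [111.1 279.   -8.3]
t 6.0 F [-0.52 -0.83 -2.54] w 15.4 q [-0.66  0.4   1.69  0.    1.05 -0.33]
```

```bash
python3 -m inch '[[10,[1,2,-30],[0,0,0]],[10,[1,2,-45],[0,0,0]],[10,[1,2,-50],[0,0,0]],[10,[1,2,-50],[0,0,0]],[10,[1,2,-50],[0,0,0]],[10,[1,2,-45],[0,0,0]],[10,[1,1,-30],[5,0,0]],[10,[0,0,0],[10,0,0]],[10,[0,0,0],[10.5,0,0]],[10,[0,0,0],[10.5,0,0]],[10,[0,0,0],[10.5,0,0]],[10,[0,0,0],[10,0,0]]]'
python3 rel.py .585 .0503 .15 -82.24
```

```text
time: 7.5
position: [0.5833, 0.0602, 0.1977]
tool_rot: [-0.699, -0.076, 0.707, -0.077]
ft_force: [0.5, 0.1, -1.4]
grip_width: 0.0159
rotvec deg [4.67 0.68 0.01] shift now [47.7 10.1 -0.1] after turn [47.7 10.1 -0.4] world [  1.7  -9.9 -47.7]
t 7.5 F [ 0.48  0.1  -1.39] w 15.9 q [-0.09  0.51  1.55 -0.    1.09  1.27]
```

```bash
python3 -m inch '[[10,[0,10,0],[4.7,0.6,0]],[10,[25,0,0],[0,0,0]],[10,[40,0,0],[0,0,0]],[10,[40,0,0],[0,0,0]],[10,[30,0,0],[0,0,0]],[10,[15,0,0],[0,0,0]],[10,[5,0,0],[0,0,0]],[10,[0,0,0],[0,0,0]]]'
python3 rel.py .585 .0503 .0184 -82.24
python3 - <<'E'
from h import *
a=snap("scene","s3")[190:420,240:500]; cv2.imwrite("pics/s3c.png",cv2.resize(a,None,fx=2.5,fy=2.5)[:,:,::-1])
E
```

```text
time: 8.5
position: [0.583, 0.0504, 0.0334]
tool_rot: [-0.703, -0.046, 0.708, -0.046]
ft_force: [-0.0, 0.4, -1.3]
grip_width: 0.0158
rotvec deg [-0.29  0.35  0.09] shift now [15.   0.4 -2. ] after turn [15.   0.3 -1.9] world [  2.   -0.1 -15. ]
t 8.5 F [-0.01  0.44 -1.25] w 15.8 q [-0.1   0.75  1.66  0.    0.74  1.34]
```

View pics/s3c.png

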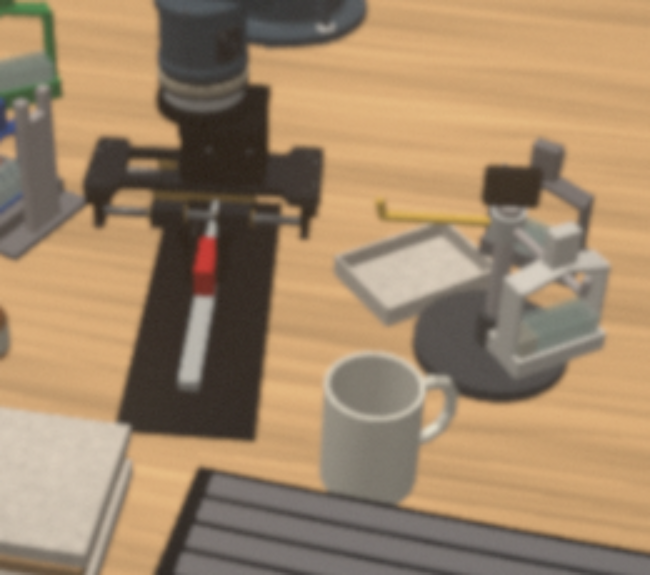

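Run:
```python
from h import *
f=lambda X:((proj("scene",X)-[240,190])*2.5).round(0).tolist()
g=get_obs();p=(*g["position"][:2],np.radians(-82.2))
print(f(place(np.array([[0,.128,.029],[0,-.128,.029],[0,.025,.057],[0,-.025,.057]]),p)), f([g["position"]]))
M={"scene":cut("scene","bar",(322,300))}
if M["scene"] is not None: print(fit([box(.016,.256,.019,.029),box(.016,.05,.029,.057)],M,p))
```

```text
[[188.0, 380.0], [222.0, 194.0], [203.0, 270.0], [209.0, 235.0]] [[206.0, 274.0]]
(array([ 0.58552815,  0.05046048, -1.4311814 ]), np.float64(0.34531829021729443))
```

```bash
python3 -m inch '[[10,[6,0,0],[-0.3,0.3,0]],[10,[4,0,0],[0,0,0]],[10,[2,0,0],[0,0,0]],[10,[0,0,0],[0,0,0]]]'
python3 rel.py .585 .0503 .0184 -82.24
```

```text
time: 9.1
position: [0.5852, 0.0502, 0.0238]
tool_rot: [0.707, 0.048, -0.703, 0.048]
ft_force: [-0.7, 0.9, -2.2]
grip_width: 0.0159
rotvec deg [ 0.04 -0.33  0.  ] shift now [ 5.4 -0.1  0.3] after turn [ 5.4 -0.1  0.2] world [-0.2  0.1 -5.4]
t 9.1 F [-0.7   0.87 -2.16] w 15.9 q [-0.11  0.76  1.67  0.    0.71  1.33]
```

```bash
python3 -m inch '[[10,[3,0,0],[0,-0.2,0]],[10,[2,0,0],[0,0,0]],[10,[1,0,0],[0,0,0]],[10,[0,0,0],[0,0,0]]]'
python3 rel.py .585 .0503 .0184 -82.24
```

```text
time: 9.6
position: [0.5856, 0.0503, 0.0186]
tool_rot: [0.706, 0.048, -0.705, 0.048]
ft_force: [0.0, 0.2, -0.9]
grip_width: 0.016
rotvec deg [ 0.06 -0.13 -0.01] shift now [ 0.2 -0.1  0.6] after turn [ 0.2 -0.1  0.6] world [-0.6  0.  -0.2]
t 9.6 F [ 0.04  0.23 -0.87] w 16.0 q [-0.1   0.77  1.67  0.    0.7   1.33]
```

```bash
python3 -m inch '[[10,[1,0,0],[0,0,0]],[10,[0.5,0,0],[0,0,0]]]'; python3 -m inch '[[10,[1,0,0],[0,0,0]],[10,[0,0,0],[0,0,0]]]'
```

```text
time: 9.85
position: [0.5856, 0.0503, 0.0184]
tool_rot: [0.706, 0.048, -0.705, 0.048]
ft_force: [-0.4, 0.1, 2.5]
grip_width: 0.0156
time: 10.1
position: [0.5856, 0.0503, 0.0185]
tool_rot: [0.706, 0.048, -0.705, 0.048]
ft_force: [-0.0, -0.7, -0.4]
grip_width: 0.0159
```

```bash
python3 -m inch '[[26,[0,0,0],[0,0,0]],[34,[0,0,0],[0,0,0]],[40,[0,0,0],[0,0,0]],[40,[-20,0,0],[0,0,0]],[40,[-40,0,0],[0,0,0]],[40,[-50,0,0],[0,0,0]],[40,[-50,0,0],[0,0,0]],[40,[-40,0,0],[0,0,0]],[40,[-30,0,0],[0,0,0]],[40,[0,0,0],[0,0,0]]]'
python3 - <<'E'
from h import *
imaging.camera("top"); imaging.camera("scene")
M={c:cut(c,"mat",q) for c,q in(("top",(320,221)),("scene",(322,312)))}
t=np.linspace(0,2*np.pi,40); disc=np.vstack([np.c_[.065*np.cos(t),.065*np.sin(t),0*t+z] for z in(0,.012)])
tray=box(.085,.12,0,.02)-[.108,0,0]
D={c:cut(c,"dryer",q) for c,q in(("top",(234,227)),("scene",(420,315)))}
T={c:cut(c,"tree_knob",q) for c,q in(("top",(225,218)),("scene",(440,290)))}
print({k:None if v is None else v.sum() for k,v in {**D}.items()},{k:None if v is None else v.sum() for k,v in T.items()})
def cost(p,cs):
    r=0
    for c in cs:
        if D[c] is None: continue
        s=sil(c,[disc,tray],p); w=1-(T[c].astype(float) if T[c] is not None else 0); w=cv2.erode(w,np.ones((3,3)))
        r+=(np.abs(cv2.GaussianBlur(s-D[c].astype(np.float32),(0,0),1))*w).sum()/D[c].sum()
    return r
for cs in(("top","scene"),("top",),("scene",)):
    p=np.array([.586,.291,np.radians(45)])
    for f in(1,.4):
        r=minimize(cost,p,args=(cs,),method="Nelder-Mead",options=dict(initial_simplex=np.vstack([p]+[p+f*np.array([.01,.01,.1])*e for e in np.eye(3)]),xatol=1e-4,fatol=1e-4)); p=r.x
    print(cs,p,r.fun)
for n in("bar",):
  for c in("top","scene"): print(c,[(np.round(d["box"]).tolist(),round(d["confidence"],2)) for d in imaging.cut_out(c,n)[:3]])
E
```

```text
time: 11.35
position: [0.5857, 0.05, 0.2533]
tool_rot: [0.706, 0.048, -0.705, 0.048]
ft_force: [0.5, -0.6, 0.2]
grip_width: 0.0402
{'top': np.int64(4398), 'scene': np.int64(6458)} {'top': np.int64(1660), 'scene': np.int64(3396)}
('top', 'scene') [0.58596388 0.29463959 0.72534125] 0.09707860548505592
('top',) [0.58879668 0.29465746 0.70957663] 0.07259748469312886
('scene',) [0.58442005 0.29516188 0.73547159] 0.018352782443512582
top [([319.0, 218.0, 11.0, 14.0], 0.55), ([226.0, 216.0, 71.0, 72.0], 0.44)]
scene [([320.0, 312.0, 22.0, 77.0], 0.59)]
```

```bash
python3 -m inch '[[40,[0,-30,0],[0,0,0]],[40,[0,-50,0],[0,0,0]],[40,[0,-50,0],[-10,0,0]],[40,[0,0,0],[-10.5,0,0]],[40,[0,0,0],[-10.5,0,0]],[40,[0,0,0],[-10.5,0,0]],[40,[0,0,0],[-10.5,0,0]],[40,[0,0,0],[-10.5,0,0]],[40,[0,0,0],[-10.5,0,0]],[40,[0,0,0],[-10.5,0,0]],[40,[0,0,0],[-8,0,0]],[40,[0,0,0],[0,0,0]]]'
python3 rel.py .5855 .2945 .22 7.9
```

```text
time: 13.35
position: [0.5656, 0.1833, 0.2462]
tool_rot: [0.447, 0.549, -0.451, 0.543]
ft_force: [-0.4, 0.1, 0.2]
grip_width: 0.0401
rotvec deg [ 3.24 -0.13  0.53] shift now [  26.1   41.2 -105.2] after turn [  26.2   35.  -107.4] world [ 19.9 111.2 -26.2]
t 13.35 F [-0.4   0.13  0.19] w 40.1 q [ 0.12  0.46  1.48  0.    1.21 -0.07]
```

```bash
python3 -m inch '[[40,[0,0,0],[3.2,-0.1,0.5]],[40,[0,17,-50],[0,0,0]],[40,[10,15,-45],[0,0,0]],[40,[16,3,-12],[0,0,0]],[40,[0,0,0],[0,0,0]]]'
python3 rel.py .5855 .2945 .155 7.9
python3 - <<'E'
from h import *
a=snap("top","t4")[160:280,170:330]; b=snap("scene","s4")[200:360,340:520]
cv2.imwrite("pics/c4.png",np.vstack([cv2.resize(a,(400,300)),cv2.resize(b,(400,355))])[:,:,::-1])
E
```

```text
time: 13.98
position: [0.5871, 0.2951, 0.2184]
tool_rot: [0.468, 0.53, -0.469, 0.53]
ft_force: [0.4, -0.9, -0.9]
grip_width: 0.0401
rotvec deg [-0.88  0.06  0.07] shift now [63.4 -1.6  0.4] after turn [63.4 -1.7  0.4] world [ -1.6  -0.6 -63.4]
t 13.97 F [ 0.42 -0.87 -0.93] w 40.1 q [ 0.3   0.58  1.35 -0.    1.22  0.17]
```

View pics/c4.png

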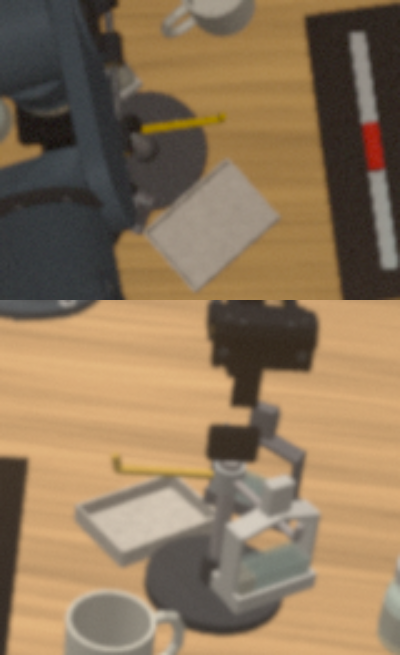

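```bash
python3 - <<'E'
from h import *
s=np.array([400/180,355/160])
f=lambda X:((proj("scene",X)-[340,200])*s+[0,300]).round(0).tolist()
print(f([[.5855,.2945,.164],[.5855,.2945,.18],[.5871,.2951,.2184]]))
E
python3 -m inch '[[44,[25,-1,0],[-0.9,0,0]],[44,[25,0,0],[0,0,0]],[44,[10,0,0],[0,0,0]],[44,[2,0,0],[0,0,0]]]'
python3 rel.py .5855 .2945 .155 7.9
```

```text
[[233.0, 442.0], [235.0, 427.0], [241.0, 389.0]]
time: 14.58
position: [0.59, 0.2893, 0.1608]
tool_rot: [0.468, 0.529, -0.465, 0.534]
ft_force: [0.3, 0.4, 0.1]
grip_width: 0.0441
rotvec deg [-0.44  0.07 -0.44] shift now [ 5.8 -3.8 -5.7] after turn [ 5.8 -3.7 -5.7] world [-4.5  5.2 -5.8]
t 14.57 F [0.32 0.4  0.12] w 44.1 q [ 0.29  0.64  1.41 -0.    1.09  0.16]
```

Knob projects exactly where seen. Small correction, then grip.

```bash
python3 -m inch '[[44,[4,-4,-6],[-0.4,0,-0.4]],[44,[1,0,0],[0,0,0]],[10,[0,0,0],[0,0,0]],[10,[0,0,0],[0,0,0]],[10,[0,0,0],[0,0,0]],[10,[0,0,0],[0,0,0]],[10,[0,0,0],[0,0,0]]]' 30
python3 rel.py .5855 .2945 .155 -48.5
```

```text
time: 15.45
position: [0.5856, 0.2952, 0.1585]
tool_rot: [0.465, 0.532, -0.464, 0.534]
ft_force: [1.4, -0.3, -0.3]
grip_width: 0.0136
rotvec deg [56.36 -0.06 -0.17] shift now [ 3.5 -0.2  0.7] after turn [3.5 0.5 0.5] world [-0.1 -0.7 -3.5]
t 15.45 F [ 1.39 -0.26 -0.33] w 13.6 q [ 0.3   0.64  1.41 -0.    1.09  0.16]
```

```bash
python3 -m inch '[[10,[0,0,0],[6,0,0]],[10,[0,0,0],[8,0,0]],[10,[0,0,0],[8,0,0]],[10,[0,0,0],[8,0,0]],[10,[0,0,0],[8,0,0]],[10,[0,0,0],[8,0,0]],[10,[0,0,0],[6,0,0]],[10,[0,0,0],[0,0,0]]]'
python3 rel.py .5855 .2945 .155 -48.5
```

```text
time: 16.45
position: [0.5868, 0.2948, 0.1585]
tool_rot: [0.656, 0.266, -0.653, 0.268]
ft_force: [0.2, -0.4, -0.1]
grip_width: 0.0139
rotvec deg [ 2.84 -0.16 -0.21] shift now [ 3.5 -0.8  1.2] after turn [ 3.5 -0.7  1.2] world [-1.3 -0.3 -3.5]
t 16.45 F [ 0.2  -0.43 -0.08] w 13.9 q [ 0.3   0.64  1.41 -0.    1.09  1.09]
```

Finish the turn, release, rise, move back toward the carrier and check.

```bash
python3 -m inch '[[10,[0,-1,1],[2.8,0,0]],[10,[0,0,0],[0,0,0]]]'; python3 rel.py .5855 .2945 .155 -48.5
python3 -m inch '[[25,[0,0,0],[0,0,0]],[40,[0,0,0],[0,0,0]],[40,[0,0,0],[0,0,0]],[40,[-20,0,0],[0,0,0]],[40,[-40,0,0],[0,0,0]],[40,[-30,0,0],[0,0,0]],[40,[0,0,0],[0,0,0]]]'
python3 rel.py .4735 -.229 .25 -19.3
```

```text
time: 16.7
position: [0.5869, 0.2947, 0.1585]
tool_rot: [0.663, 0.25, -0.658, 0.253]
ft_force: [-0.3, 0.1, 1.1]
grip_width: 0.0137
rotvec deg [ 0.18 -0.3  -0.3 ] shift now [ 3.5 -0.8  1.3] after turn [ 3.5 -0.8  1.2] world [-1.4 -0.2 -3.5]
t 16.7 F [-0.32  0.05  1.08] w 13.7 q [ 0.3   0.64  1.41 -0.    1.08  1.14]
time: 17.58
position: [0.5856, 0.2948, 0.2497]
tool_rot: [0.662, 0.252, -0.659, 0.254]
ft_force: [-0.0, -0.3, 0.2]
grip_width: 0.0398
rotvec deg [-28.74  -0.12  -0.31] shift now [-3.000e-01  3.146e+02  4.336e+02] after turn [-3.000e-01  6.730e+01  5.314e+02] world [-1.121e+02 -5.238e+02  3.000e-01]
t 17.57 F [-0.03 -0.3   0.2 ] w 39.8 q [ 0.3   0.54  1.32 -0.    1.27  1.14]
```

```bash
python3 -m inch '[[50,[0,34,47],[0,0,0]],[50,[0,35,48],[0,0,0]],[50,[0,35,48],[0,0,0]],[50,[0,35,48],[0,0,0]],[50,[0,35,48],[0,0,0]],[50,[0,35,48],[0,0,0]],[50,[0,35,48],[0,0,0]],[50,[0,35,48],[0,0,0]],[50,[0,35,48],[-9,0,0]],[50,[0,0,0],[-10,0,0]],[50,[0,0,0],[-9.5,0,0]],[50,[0,0,0],[0,0,0]]]'
python3 rel.py .4735 -.229 .092 -19.3
python3 - <<'E'
from h import *
top=snap("top","t5"); sc=snap("scene","s5")
a=top[160:300,180:460]; b=sc[200:370,160:500]
cv2.imwrite("pics/c5.png",np.vstack([cv2.resize(a,(560,280)),cv2.resize(b,(560,280))])[:,:,::-1])
h=cv2.cvtColor(top,cv2.COLOR_RGB2HSV); m=cv2.inRange(h,(18,150,60),(32,255,255)); m[:190]=0;m[290:]=0;m[:,:190]=0;m[:,300:]=0
n,l,s,cc=cv2.connectedComponentsWithStats(m); i=1+np.argmax(s[1:,4]); ys,xs=np.where(l==i); print(s[i])
pts=np.c_[xs,ys].astype(np.float32); d=cv2.fitLine(pts,cv2.DIST_HUBER,0,.01,.01).ravel(); o=d[2:]; t=(pts-o)@d[:2]
A,B=atz("top",o+d[:2]*t.min(),.13),atz("top",o+d[:2]*t.max(),.13); print(A,B,np.degrees(np.arctan2(*(B-A)[1::-1])))
for n,q in(("free_arm",None),("orange_bail",None),("orange_rack",None)):
    for c in("top","scene"): print(n,c,[(np.round(d["pixel"],1).tolist(),round(d["confidence"],2)) for d in imaging.tip_of(c,n)[:3]])
E
```

```text
time: 19.08
position: [0.4651, -0.2412, 0.2317]
tool_rot: [-0.572, -0.418, 0.577, -0.408]
ft_force: [0.4, -0.4, -0.8]
grip_width: 0.0497
rotvec deg [ 0.71 -0.13  0.91] shift now [139.7   6.3 -13.9] after turn [139.7   3.9 -14.3] world [   8.4   12.2 -139.7]
t 19.07 F [ 0.37 -0.37 -0.84] w 49.7 q [-0.69  0.39  1.66 -0.    1.11 -0.36]
[223 217  23  26 122]
[0.57574661 0.28436723 0.13      ] [0.51352432 0.22913591 0.13      ] -138.4062854599513
free_arm top [([234.3, 234.8], 0.77)]
free_arm scene [([422.5, 262.5], 0.9), ([205.1, 260.4], 0.56)]
orange_bail top [([425.0, 259.9], 0.89)]
orange_bail scene [([217.9, 236.0], 0.94)]
orange_rack top [([425.8, 262.4], 0.75), ([426.1, 259.1], 0.36)]
orange_rack scene [([223.9, 268.3], 0.75), ([525.2, 351.1], 0.29)]
```

View pics/c5.png

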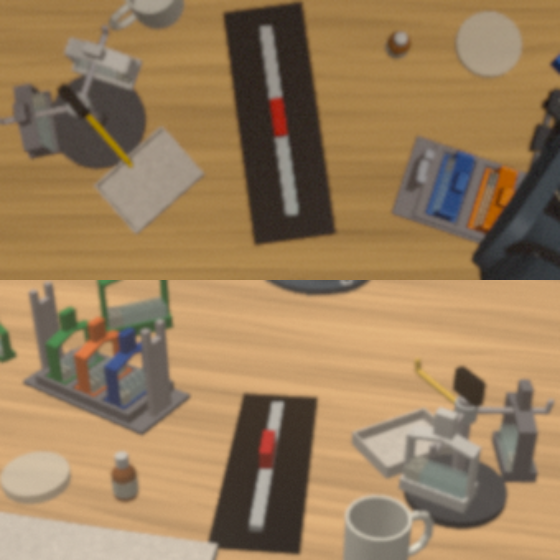

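```bash
python3 - <<'E'
from h import *
print("bail",tri((217.9,236),(425,259.9)), atz("top",(425,259.9),.088),atz("scene",(217.9,236),.088))
print("rack",tri((223.9,268.3),(425.8,262.4)), atz("scene",(223.9,268.3),.008),atz("top",(425.8,262.4),.008))
print("arm",tri((422.5,262.5),(234.3,234.8)),np.array([.5855,.2945])+.065*np.array([-.748,-.664]))
sc=cv2.imread("pics/s5.png")[:,:,::-1].copy(); h=cv2.cvtColor(sc,cv2.COLOR_RGB2HSV)
m=cv2.inRange(h,(5,150,110),(14,255,255)); m[:, :195]=0; m[:,260:]=0; m[:210]=0; m[300:]=0
ys,xs=np.where(m>0); y0=ys.min(); sel=ys<y0+9; print("block cols",xs[sel].min(),xs[sel].max(),"rows",y0, m.sum()/255)
c,s=.4735,-.229
print(proj("scene",place(box(.024,.014,.092,.122),(.4735,-.229,-.337))).round(1).tolist())
E
python3 - <<'E'
import cv2
b=cv2.imread("pics/s5.png")[200:300,160:290]; cv2.imwrite("pics/c6.png",cv2.resize(b,None,fx=5,fy=5,interpolation=2))
E
```

```text
bail (array([ 0.47361475, -0.22405408,  0.08955724]), np.float64(0.016966501152552677)) [ 0.4706328  -0.21626532  0.088     ] [ 0.47164483 -0.23441342  0.088     ]
rack (array([ 0.4697587 , -0.23357314, -0.00594864]), np.float64(0.0051335960578207575)) [ 0.48817922 -0.22118274  0.008     ] [ 0.46970701 -0.23338027  0.008     ]
arm (array([0.53211542, 0.25316682, 0.12670911]), np.float64(0.0062204394022881615)) [0.53688 0.25134]
block cols 214 230 rows 223 374.0
[[220.8, 232.2], [219.4, 221.3], [225.1, 233.8], [223.7, 222.9], [213.8, 236.6], [212.3, 225.6], [218.2, 238.2], [216.7, 227.2]]
```

View pics/c6.png

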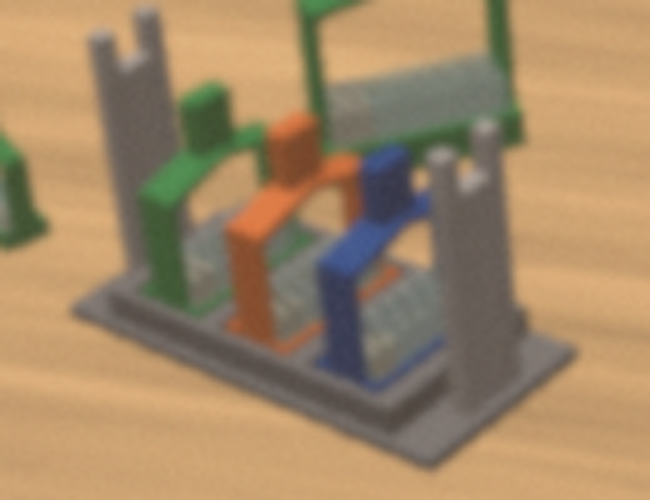

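```bash
python3 -m inch '[[50,[0,4,-14],[0.7,0,0.9]],[50,[30,0,0],[0,0,0]],[50,[40,0,0],[0,0,0]],[50,[25,0,0],[0,0,0]],[50,[0,0,0],[0,0,0]]]'
python3 rel.py .4735 -.229 .096 -19.3
```

```text
time: 20.1
position: [0.4785, -0.2257, 0.1379]
tool_rot: [0.579, 0.406, -0.574, 0.412]
ft_force: [0.4, 0.1, 0.9]
grip_width: 0.0499
rotvec deg [ 0.03 -0.08 -0.61] shift now [41.8 -4.1  4.9] after turn [41.9 -3.7  4.8] world [ -5.   -3.3 -41.9]
t 20.1 F [0.44 0.12 0.91] w 49.9 q [-0.65  0.52  1.76  0.01  0.85 -0.32]
```

```bash
python3 -m inch '[[50,[0,-4,5],[0,0,-0.6]],[50,[15,0,0],[0,0,0]],[50,[15,0,0],[0,0,0]],[50,[10,0,0],[0,0,0]],[50,[0,0,0],[0,0,0]]]'
python3 rel.py .4735 -.229 .096 -19.3
```

```text
time: 20.72
position: [0.4748, -0.23, 0.0979]
tool_rot: [0.578, 0.408, -0.576, 0.411]
ft_force: [0.3, -0.3, 0.3]
grip_width: 0.05
rotvec deg [ 0.02  0.01 -0.29] shift now [ 1.9 -1.6 -0.5] after turn [ 1.9 -1.6 -0.5] world [-1.3  1.  -1.9]
t 20.73 F [ 0.27 -0.35  0.29] w 50.0 q [-0.66  0.58  1.79  0.    0.76 -0.33]
```

```bash
python3 -m inch '[[30,[1.5,-1.5,0],[0,0,-0.3]],[15,[0,0,0],[0,0,0]],[15,[0,0,0],[0,0,0]],[15,[0,0,0],[0,0,0]],[15,[0,0,0],[0,0,0]]]' 30
python3 rel.py .4735 -.229 .096 -19.3
```

```text
time: 21.35
position: [0.4737, -0.2297, 0.0969]
tool_rot: [0.577, 0.409, -0.577, 0.41]
ft_force: [0.0, 0.2, -0.9]
grip_width: 0.0239
rotvec deg [ 0.02  0.03 -0.05] shift now [ 0.9 -0.4 -0.6] after turn [ 0.9 -0.4 -0.6] world [-0.2  0.7 -0.9]
t 21.35 F [ 0.02  0.19 -0.87] w 23.9 q [-0.66  0.59  1.79 -0.    0.76 -0.33]
```

```bash
python3 -m inch '[[15,[-4,0,0],[0,0,0]],[15,[-10,0,0],[0,0,0]],[15,[-20,0,0],[0,0,0]],[15,[-30,0,0],[0,0,0]],[15,[-35,0,0],[0,0,0]],[15,[-35,0,0],[0,0,0]],[15,[-30,0,0],[0,0,0]],[15,[-16,0,0],[0,0,0]],[15,[-6,0,0],[0,0,0]],[15,[0,0,0],[0,0,0]]]'
python3 rel.py .466 .1885 .264 -48.4
python3 - <<'E'
from h import *
b=snap("scene","s7")[150:300,160:340]; cv2.imwrite("pics/c7.png",cv2.resize(b,None,fx=3,fy=3)[:,:,::-1])
E
```

```text
time: 22.6
position: [0.4728, -0.2288, 0.2938]
tool_rot: [0.577, 0.408, -0.576, 0.411]
ft_force: [-0.0, -0.0, -1.3]
grip_width: 0.0239
rotvec deg [29.12  0.03 -0.24] shift now [  28.6 -144.3 -391.7] after turn [  29.8 -316.5 -272. ] world [ -6.8 417.3 -29.8]
t 22.6 F [-0.02 -0.01 -1.31] w 23.9 q [-0.66  0.31  1.59 -0.    1.24 -0.33]
```

View pics/c7.png

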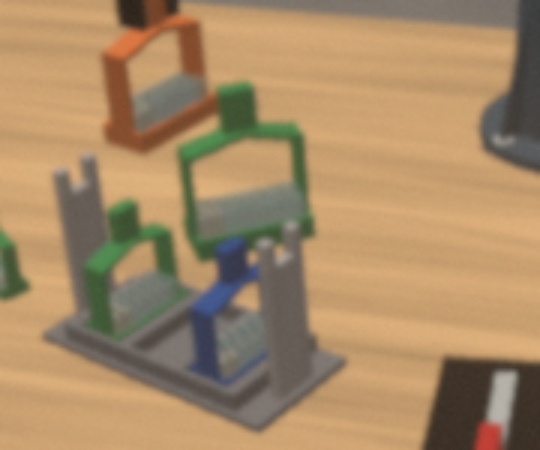

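```bash
python3 -m inch '[[15,[0,-9,-25],[0,0,0]],[15,[0,-15,-40],[0,0,0]],[15,[0,-18,-50],[0,0,0]],[15,[0,-19,-52],[0,0,0]],[15,[0,-19,-52],[0,0,0]],[15,[0,-19,-52],[0,0,0]],[15,[0,-18,-48],[0,0,0]],[15,[0,-15,-40],[0,0,0]],[15,[0,-9,-25],[6,0,0]],[15,[0,0,0],[9,0,0]],[15,[0,0,0],[9,0,0]],[15,[0,0,0],[5,0,0]]]'
python3 rel.py .466 .1885 .243 -48.4
```

```text
time: 24.15
position: [0.4605, 0.1934, 0.28]
tool_rot: [-0.656, -0.248, 0.67, -0.243]
ft_force: [0.5, 0.7, -1.3]
grip_width: 0.0238
rotvec deg [-0.92  0.96  0.84] shift now [36.9  7.8 -1.6] after turn [37.   7.3 -0.9] world [  5.5  -4.9 -37. ]
t 24.15 F [ 0.49  0.7  -1.28] w 23.8 q [0.17 0.3  1.65 0.   1.21 1.03]
```

```bash
python3 -m inch '[[15,[0,7,-1],[-0.9,1,0.8]],[15,[15,0,0],[0,0,0]],[15,[30,0,0],[0,0,0]],[15,[30,0,0],[0,0,0]],[15,[20,0,0],[0,0,0]],[15,[8,0,0],[0,0,0]],[15,[3,0,0],[0,0,0]],[15,[0,0,0],[0,0,0]]]'
python3 rel.py .4658 .1883 .169 -48.4
```

```text
time: 25.15
position: [0.4665, 0.1862, 0.1683]
tool_rot: [0.66, 0.255, -0.659, 0.256]
ft_force: [-0.3, -0.2, -0.5]
grip_width: 0.0237
rotvec deg [ 0.73 -0.04 -0.07] shift now [-0.7 -2.  -0.9] after turn [-0.7 -2.  -0.8] world [-0.7  2.1  0.7]
t 25.15 F [-0.29 -0.22 -0.46] w 23.7 q [ 0.16  0.44  1.79 -0.    0.9   0.99]
```

Correct, then check the alignment against the arm by projection before going in.

```bash
python3 -m inch '[[15,[-1,-2,-1],[0.7,0,0]],[15,[0,0,0],[0,0,0]]]'
python3 rel.py .5368 .2512 .169 -48.4
python3 - <<'E'
from h import *
b=snap("scene","s8")[190:340,330:510]; cv2.imwrite("pics/c8.png",cv2.resize(b,None,fx=4,fy=4,interpolation=2)[:,:,::-1])
f=lambda X:((proj("scene",X)-[330,190])*4).round(0).tolist()
d=np.array([-.748,-.664]);ax=np.array([.5855,.2945])
print("arm pts",f([[*(ax+d*r),z] for r,z in((.02,.134),(.065,.134),(.1,.134),(.1,.147))]))
g=get_obs();p=g["position"];print("bail",f([p-[0,0,.0889-.08]]))
E
```

```text
time: 25.4
position: [0.4669, 0.1887, 0.1707]
tool_rot: [0.662, 0.251, -0.66, 0.252]
ft_force: [-0.3, -0.4, -1.2]
grip_width: 0.0238
rotvec deg [ 0.   -0.19 -0.17] shift now [  2.   -0.3 -93.7] after turn [  1.7  -0.3 -93.8] world [69.9 62.5 -1.7]
t 25.4 F [-0.33 -0.42 -1.16] w 23.8 q [ 0.16  0.44  1.79 -0.    0.91  1.01]
arm pts [[428.0, 327.0], [373.0, 282.0], [333.0, 250.0], [335.0, 228.0]]
bail [[271.0, 154.0]]
```

View pics/c8.png

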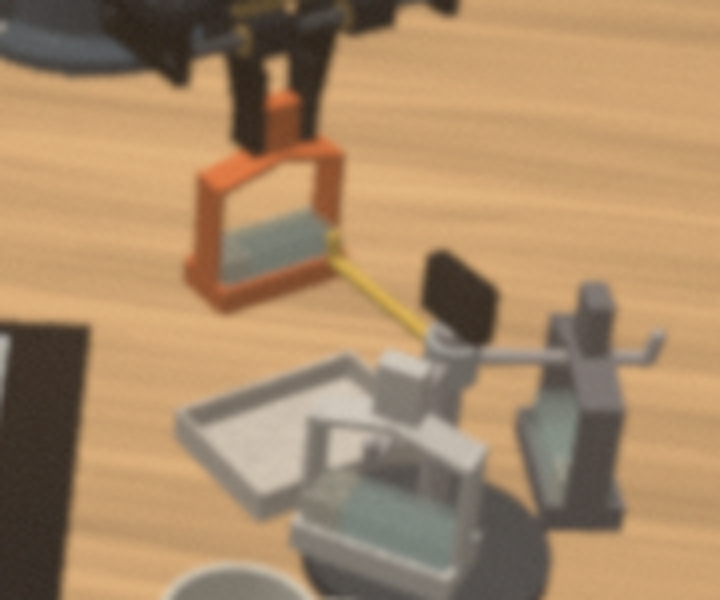

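```bash
python3 -m inch '[[15,[0,0,-12],[0,0,0]],[15,[0,0,-16],[0,0,0]],[15,[0,0,-16],[0,0,0]],[15,[0,0,-8],[0,0,0]],[15,[0,0,0],[0,0,0]]]'
python3 rel.py .5368 .2512 .169 -48.4
```

```text
time: 26.08
position: [0.5104, 0.2267, 0.1716]
tool_rot: [0.664, 0.251, -0.658, 0.252]
ft_force: [-0.4, -0.5, -0.9]
grip_width: 0.0237
rotvec deg [ 0.05 -0.39 -0.26] shift now [  2.8  -0.8 -36. ] after turn [  2.6  -0.8 -36. ] world [26.4 24.5 -2.6]
t 26.07 F [-0.45 -0.49 -0.9 ] w 23.7 q [ 0.22  0.5   1.66 -0.    0.97  1.06]
```

```bash
python3 -m inch '[[15,[1,-0.5,-12],[0,-0.3,-0.2]],[15,[1,0,-14],[0,0,0]],[15,[0,0,-8],[0,0,0]],[15,[0,0,-2],[0,0,0]],[15,[0,0,0],[0,0,0]]]'
python3 rel.py .5368 .2512 .1429 -48.4
python3 - <<'E'
from h import *
b=snap("scene","s9")[190:340,330:510]; cv2.imwrite("pics/c9.png",cv2.resize(b,None,fx=4,fy=4,interpolation=2)[:,:,::-1])
E
```

```text
time: 26.7
position: [0.5382, 0.2525, 0.169]
tool_rot: [-0.661, -0.251, 0.661, -0.251]
ft_force: [-0.7, -0.2, -0.5]
grip_width: 0.024
rotvec deg [ 0.04  0.01 -0.01] shift now [26.1  0.   1.9] after turn [26.1  0.   1.9] world [ -1.4  -1.3 -26.1]
t 26.7 F [-0.72 -0.15 -0.47] w 24.0 q [ 0.25  0.55  1.56 -0.    1.03  1.1 ]
```

View pics/c9.png

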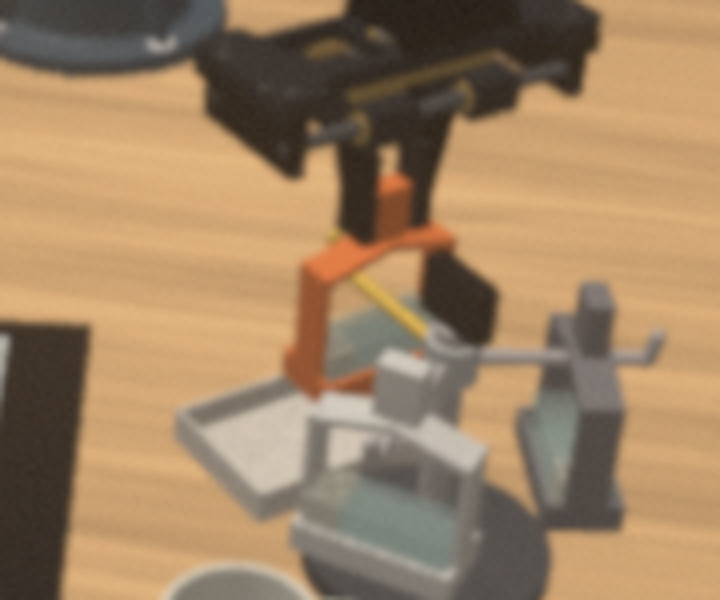

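```bash
python3 -m inch '[[15,[6,0,1],[0,0,0]],[15,[7,0,1],[0,0,0]],[15,[5,0,0],[0,0,0]],[15,[3,0,0],[0,0,0]],[15,[0,0,0],[0,0,0]]]'; python3 rel.py .5368 .2512 .1429 -48.4; python3 -m inch '[[15,[1.5,0,0],[0,0,0]],[15,[0,0,0],[0,0,0]]]'
python3 rel.py .5368 .2512 .1429 -48.4
```

```text
time: 27.38
position: [0.5353, 0.2502, 0.1461]
tool_rot: [-0.66, -0.251, 0.662, -0.251]
ft_force: [0.0, 0.9, -1.7]
grip_width: 0.0236
rotvec deg [0.   0.13 0.04] shift now [ 3.2  0.2 -1.8] after turn [ 3.2  0.2 -1.8] world [ 1.5  1.  -3.2]
t 27.38 F [ 0.04  0.94 -1.69] w 23.6 q [ 0.25  0.58  1.59 -0.    0.98  1.09]
time: 27.62
position: [0.5355, 0.2503, 0.1447]
tool_rot: [-0.66, -0.251, 0.662, -0.251]
ft_force: [0.5, -0.1, -1.0]
grip_width: 0.0236
rotvec deg [0.   0.1  0.03] shift now [ 1.8  0.2 -1.6] after turn [ 1.8  0.2 -1.6] world [ 1.3  0.9 -1.8]
t 27.62 F [ 0.54 -0.1  -1.03] w 23.6 q [ 0.25  0.58  1.59 -0.    0.97  1.09]
```

```bash
python3 -m inch '[[15,[1,0,-1],[0,0,0]],[15,[0.5,0,0],[0,0,0]]]';python3 -m inch '[[15,[0.7,0,0],[0,0,0]],[15,[0,0,0],[0,0,0]]]'; python3 -m inch '[[15,[0.7,0,0],[0,0,0]]]'
```

```text
time: 27.88
position: [0.5366, 0.2511, 0.1434]
tool_rot: [-0.661, -0.251, 0.661, -0.251]
ft_force: [-0.3, 0.3, -0.6]
grip_width: 0.0238
time: 28.12
position: [0.5366, 0.2511, 0.1427]
tool_rot: [-0.661, -0.251, 0.661, -0.251]
ft_force: [-0.3, 0.2, -0.3]
grip_width: 0.0235
time: 28.25
position: [0.5367, 0.2512, 0.1423]
tool_rot: [-0.661, -0.251, 0.661, -0.251]
ft_force: [-0.7, -0.1, 3.2]
grip_width: 0.0238
```

```bash
python3 -m inch '[[26,[0,0,0],[0,0,0]],[30,[0,0,0],[0,0,0]],[36,[0,0,0],[0,0,0]],[40,[0,0,0],[0,0,0]],[40,[0,0,0],[0,0,0]],[40,[-10,0,0],[0,0,0]],[40,[-20,0,0],[0,0,0]],[40,[-35,0,0],[0,0,0]],[40,[-40,0,0],[0,0,0]],[40,[-30,0,0],[0,0,0]],[40,[0,0,50],[0,0,0]],[40,[0,0,50],[0,0,0]]]'
python3 - <<'E'
from h import *
sc=snap("scene","s10");t=snap("top","t10")
cv2.imwrite("pics/c10.png",np.vstack([cv2.resize(sc[190:340,330:510],(540,450)),cv2.resize(t[190:270,180:300],(540,360))])[:,:,::-1][:,:])
cv2.imwrite("pics/c10.png",np.hstack([cv2.resize(sc[190:340,330:510],(480,400)),cv2.resize(t[190:290,180:260],(320,400))])[:,:,::-1])
E
```

```text
time: 29.75
position: [0.4646, 0.1851, 0.2861]
tool_rot: [0.664, 0.251, -0.658, 0.253]
ft_force: [-0.4, -0.2, 0.9]
grip_width: 0.0396
```

View pics/c10.png

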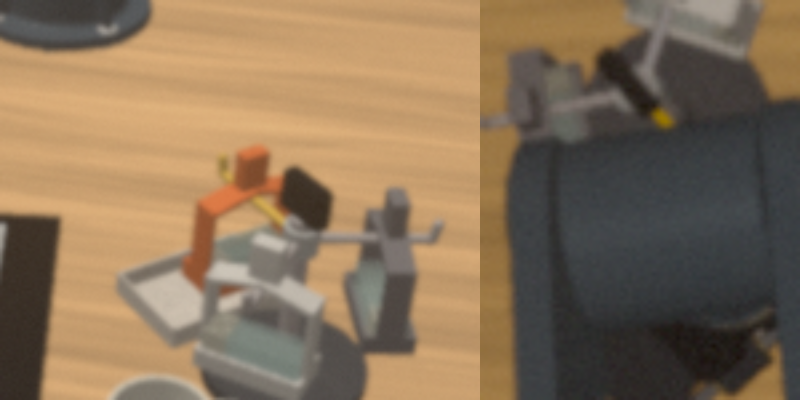

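```bash
python3 -m inch '[[40,[-5,34,30],[0,0,0]],[40,[0,34,30],[0,0,0]],[40,[0,34,30],[0,0,0]],[40,[0,34,30],[0,0,0]],[40,[0,34,30],[0,0,0]],[40,[0,0,0],[0,0,0]],[40,[0,0,0],[0,0,0]]]'
python3 - <<'E'
from h import *
sc=snap("scene","s11");t=snap("top","t11")
cv2.imwrite("pics/c11.png",np.vstack([cv2.resize(sc[190:340,150:510],(720,300)),cv2.resize(t[160:290,170:480],(720,300))])[:,:,::-1])
h=cv2.cvtColor(t,cv2.COLOR_RGB2HSV); m=cv2.inRange(h,(18,150,60),(32,255,255)); m[:190]=0;m[270:]=0;m[:,:190]=0;m[:,280:]=0
ys,xs=np.where(m>0); print(len(xs), xs.min(),xs.max(),ys.min(),ys.max())
d=np.array([-.748,-.664]);ax=np.array([.5855,.2945])
print("tip",proj("top",[[*(ax+d*.1),.147]]))
M={c:cut(c,"bar",q) for c,q in(("top",(318,221)),("scene",(322,311)))}
for c in M:
    if M[c] is not None: print(c,fit([box(.016,.256,.004,.014),box(.016,.05,.014,.042)],{c:M[c]},(.585,.05,-1.435)))
for c in("top","scene"): print([(np.round(q["pixel"],1).tolist(),round(q["confidence"],2)) for q in imaging.tip_of(c,"orange_rack")[:2]],proj(c,[[.5368,.2512,.054]]))
E
```

```text
time: 30.72
position: [0.4685, -0.049, 0.2964]
tool_rot: [0.667, 0.249, -0.655, 0.254]
ft_force: [-0.0, 0.3, -0.4]
grip_width: 0.0402
122 190 279 191 269
tip [[244.31899056 242.42260265]]
top (array([ 0.5920606 ,  0.05014637, -1.4290098 ]), np.float64(0.17955355326334635))
scene (array([ 0.58149069,  0.05000887, -1.43271732]), np.float64(0.19502489414970148))
[([243.8, 235.8], 0.92)] [[241.1334945  236.23961961]]
[([418.4, 291.4], 0.96), ([520.7, 353.9], 0.37)] [[419.77276217 291.99966088]]
```

View pics/c11.png

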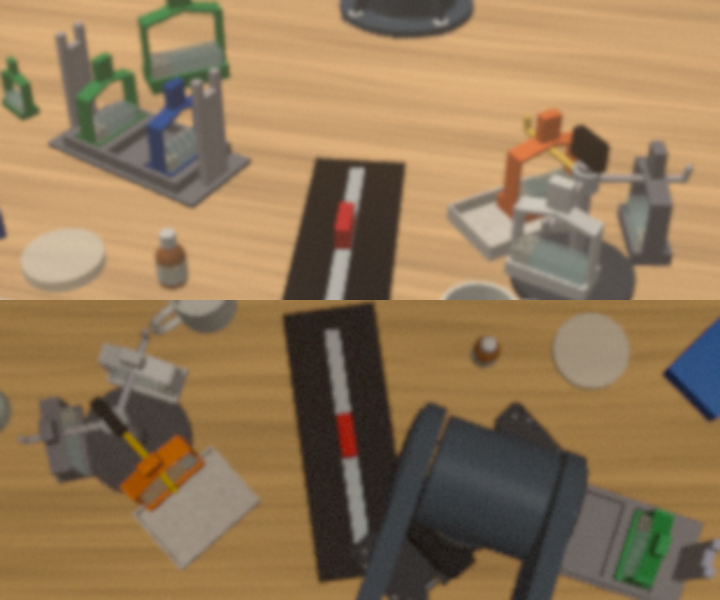

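All in place: the bar is flat on the mat, the rack hangs on the arm over the tray, and the blue and green racks are in their pockets. Handing in.

```bash
python3 -c "
from rig import robot; print(robot.hand_in())"
```

```text
the job is handed in; nothing more can be done
None
```

The job is done and handed in at about 31 s of robot time, in the order you asked. No verdict was reported.

- **Bar:** It was lifted out of its brackets and lowered onto the black mat until light contact, about 2.5 N. The last pictures show it wholly on the mat. The two cameras disagreed by about 10 mm on where it lies along its length. The mat has about 30 mm to spare at each end, so this does not matter.
- **Tree:** It was turned clockwise about 56° by its knob. The yellow arm then measured -138.4° against -138.5° for the middle of the drip tray. I did not measure the angle again after hanging the rack, because the colour check on the last picture picked up bench pixels. By eye, the arm still points over the tray.
- **Orange rack:** It hangs by its bail at mid-arm, inside the upturned tip. The network's position for it is within about 1.5 pixels of the expected spot in the scene view and 3 pixels in the top view. It looks upright with its slides in.
- **Other things:** In the scene view the blue and green racks stand in their pockets. The bystanders visible in the last crops (dish, bottle, mug and part of the blue box) look unmoved. I did not check the reagent jar again. At the end the gripper was open and the arm clear of everything.

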